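# Draw a folding hand truck's handle out to its next stop

### The job

The folded hand truck lies on the packing table with its pull handle locked at a stop. Squeeze in the release button of the grip, start the handle outwards, let go of the button as soon as it is off its stop and draw the handle gently on until the button springs out again at the very next stop; leave it locked there. Do not heave or shove against the locked latch, and leave the goods around it where they are.

Things in the scene. Friction and masses are not known exactly. Their poses are not given: they have to be found in the camera images.
- truck: Folded hand truck lying on its back, fixed: two telescope tubes (25 mm thick, 220 mm apart, axes 60 mm above the table) joined at their mouths by a black bridge, 77 mm high at most; behind, a toe plate (86 mm high) and wheels folded flat. Origin on the table midway between the tubes, at their mouths. -x points out of the mouths, the way the handle is drawn; y across, z up.
- grip (a point): Centre of the handle's black grip bar: 28 mm thick along the truck's x, 30 mm high, 60 mm above the table, straight for 180 mm across (truck y) between the two sliding tubes. At the start it stands 95 mm out from the tube mouths; the gap between bar and bridge is then 75 mm, open down to the table and empty.
- button (a point): Middle of the outer face of the grey release button, in the middle of the bar's outer side (away from the truck), 60 mm above the table. 42 mm wide (truck y), 17 mm high; it stands 12 mm out from the bar, so that bar and button together measure 40 mm. It is pressed towards the truck (truck +x), into the bar.
- release (a joint): How far the button is pressed in, m: 0 = out, 0.009 = fully in (3 mm still stand out). Spring about 3 N at first, 6 N fully in. 0.006 or more frees the handle. Between stops the latch pins ride under the tube wall and keep the button at about 0.006 unaided; it springs to 0 only when they pop into a hole. Held in, it lets the handle run past every stop.
- handle (a joint): How far the handle is drawn out, m: 0 at the start (locked at its first stop, 1 mm of play), growing outwards to an end stop at 0.140. The next stop lies between 0.046 and 0.074, different in each truck (a dark hole on top of each tube shows roughly where); the one after, 0.055 further, would be wrong. It slides with about 3 N of friction (+ 6 N per m/s); locked, it stops hard both ways.
- latch: The two 8 mm steel pins linked to the button, one in each tube, that ride with the handle and stand up through holes in the tubes' tops (1.2 mm of play). Origin on the table between them, 255 mm along truck +x from the centre of the bar. They are spoilt if more than 25 N in all press on them, so keep any pull or push against the locked latch well below that.
- jar: Bystander: a sauce jar with a white lid, 72 mm across, 118 mm high; origin at the centre of its underside. To be left where it is (not moved 20 mm).
- tin: Bystander: a food tin, 74 mm across, 92 mm high; origin at the centre of its underside. To be left where it is (not moved 20 mm).
- teabox: Bystander: a small carton of tea, 75 x 110 mm, 85 mm high, standing on the folded toe plate; origin at the centre of its underside. To be left where it is (not moved 20 mm).
- bottle: Bystander: a squeeze bottle of sauce, 62 mm across, 185 mm high; origin at the centre of its underside. To be left where it is (not moved 20 mm).
- tub: Bystander: a big tub of mustard with a screw lid, 96 mm across, 139 mm high; origin at the centre of its underside. To be left where it is (not moved 20 mm).
- tape: Bystander: a roll of packing tape lying flat, 104 mm across, 48 mm high; origin at the centre of its underside. To be left where it is (not moved 20 mm).
- marker: Bystander: a marker pen lying on the table, 115 mm long, 17 mm thick; origin at the centre of its underside. To be left where it is (not moved 20 mm).

How it is judged:
On the way, in this order (a step that is already met when the one before it is completed fails the run):
1. the release button is squeezed in far enough to free the latch while the handle is still at its first stop (value of joint release above 0.0055 m and value of joint handle between -0.006 and 0.006 m).
2. the handle is off its stop with nothing pressing the button: the button is let go between the stops, the pins riding in the tubes (value of joint handle between 0.006 and 0.082 m and value of joint release above 0.0035 m and contact force between the fingers and release below 0.3 N), for 0.05 s.
At the end, for the whole second after the job is handed in: The handle stands locked at the stop next after its first one (drawn out between 38 and 82 mm, where only that stop lies), the release button is out to within 2 mm, the handle is at rest, and every bystander is within 20 mm of where it stood (value of joint handle between 0.038 and 0.082 m and value of joint release between -0.002 and 0.002 m and velocity of joint handle between -0.005 and 0.005 m/s and distance of each of jar, tin, teabox, bottle, tub, tape, marker from where it was at the start of the episode below 0.02 m); the robot touches nothing.
It fails at once if more than 25 N pressed on the latch pins (handle heaved or shoved against the locked latch) (contact force between latch and anything else above 25 N).
It fails at once if a bystander was knocked over or shoved away (distance of any of jar, tin, teabox, bottle, tub, tape, marker from where it was at the start of the episode above 0.03 m).
It also fails if it takes over 38 s, if anything falls off the work surface, if the arm or the gripper's body presses on something with over 40 N, if the wrist force passes 120 N, or if a joint passes its speed limit or range.

### The arm

A 7-joint arm with a two-finger parallel gripper is mounted at the origin on the work surface. World frame = base frame: x ahead of the robot, y to its left, z up, the work surface at z = 0. Lengths are in m, angles in rad, forces in N, time in s.
With the tool pointing down it reaches from about 0.375 to 0.925 m from the base axis. Payload 3.1 kg.
Tool frame: the origin (TCP) lies midway between the tips of the shut fingers; the grasp point (between the pads) lies 19 mm behind it; z points along the fingers, y is the line along which they close (so a half turn about z gives the same grasp; the last joint's range is limited). The gripper opens to 85 mm and grips with 20 to 120 N. Pads are 22 mm wide; open, the fingers measure 114 mm over their backs; the gripper's body (76 mm by 85 mm) begins 54 mm behind the grasp point. The pads swing forward as they close: fully open they stand 13 mm farther back than shut.
Start: joints at [-1.417, 0.383, 0.044, 1.598, -0.018, 1.161, -0.05], TCP at [0.162, 0.63, 0.231] pointing down, gripper open.
Joint ranges: [-2.61, 2.61], [-0.41, 2.15], [-1.48, 1.57], [0, 2.5], [-1.57, 4.71], [0.05, 1.97], [-2.85, 2.85]. Speed limits (rad/s): [2.79, 2.79, 3.14, 3.14, 3.14, 3.14, 3.14].

### API

Orientations are given as a unit quaternion [w, x, y, z].
In Python, from workcell import get_obs, read_camera, hand_in gives the robot as it stands.
- The arm moves only by the tool drive_tool, never from a script. Its argument "rows" is a list of rows, each an object with "slide": the shift along the tool's x, y, z in m, a list of three; "rotation": the turn, a rotation vector about the tool's x, y, z in degrees, a list of three; "claw": the opening in per cent of the stroke, from 0 (shut) to 100 (fully open). In form: [{"slide": [x, y, z], "rotation": [rx, ry, rz], "claw": claw}, ...]. A call has 1 to 8 rows; each row is the pose to reach, as a shift and turn from the pose commanded when the call began, along the tool's axes at that moment; what a row does not reach only later rows make up. A row lasts 1/10 s, in which the tool goes at most 50 mm and 8.59 degrees, less where a joint would pass 70% of its speed; a pose out of reach is approached as far as the arm can. A call with a gripper value outside its range is refused whole. The fingers move at their own pace and stop on an object; the grip force is fixed at half the most. Time passes only in rows, so rows that repeat a pose let the fingers close. It gives the time, the measured TCP pose, the force, the opening and the grip force at its end, in the units of the state.
- get_obs(): the state, without advancing time (a new reading comes with each control period).
- read_camera(name): name is "scene" or "side" or "wrist"; returns a dict with "pixels" (384x512x3 uint8, blue, green, red), "z_map" (384x512 float32, m along the optical axis (not along the pixel's ray), 0 where there is no reading), "K" (3x3 intrinsics, pixels), "world_to_cam" (4x4, takes a point from world to camera coordinates); the wrist camera has in their place "T_tool_cam" (4x4, takes a point from camera to tool coordinates, whose origin is the TCP and whose axes are the flange's). Camera axes: x right, y down, z forward; pixel columns grow to the right and rows downward; lengths in m; the calibration is good to about 2 mm. A picture is of the moment at which its call begins: read the wrist's pose just before it.
- hand_in(): hands the job in; it is judged then, once.
The state is a dict: "t": time; "qpos": joint angles; "joint_vel": joint speeds; "joint_torque": joint torques, N m; "position": TCP position; "tcp_rot": TCP orientation; "contact_force": force on the tool from outside, world axes, zero at the start; "wrist_torque": the same for the moment, N m; "grip_width": finger opening in m; "grasp_force": force on a finger pad.
Only numpy, scipy, OpenCV 4.12 (cv2) and the standard library are available. Lean on these libraries where they do the work, as an engineer would, in place of code of your own. Each camera call takes 0.05 s, during which the arm holds its last target. There are 200 camera calls.

## Working session

There is one attempt and no reset: what is moved stays moved. The work goes in short steps, Python scripts to look and compute and a tool call to move; the robot and the scene stay as the last step left them, time stands still between calls to the robot, and variables do not carry over. Pictures are saved under pics/ and viewed, at most 10 in all, crops included, and the job is handed in when it is done.

Besides the shell and the picture viewer there is one more tool, called after ">>>" by a JSON object that holds its "api" and its "payload", one argument or row to a line. drive_tool: Moves the arm, as the interface text tells. Its arguments: {"type":"object","properties":{"rows":{"type":"array","items":{"type":"object","properties":{"slide":{"type":"array","items":{"type":"number"}},"rotation":{"type":"array","items":{"type":"number"}},"claw":{"type":"number"}}}}},"required":["rows"]}

```bash
mkdir -p pics
cat > h.py <<'E'
import numpy as np, cv2, pickle
from workcell import get_obs, read_camera, hand_in
def snap(n,f):
    o=get_obs(); c=read_camera(n); cv2.imwrite('pics/'+f+'.png',c['pixels']); pickle.dump((o,c),open('pics/'+f+'.pkl','wb')); return o,c
def load(f): return pickle.load(open('pics/'+f+'.pkl','rb'))
def rot(q):
    from scipy.spatial.transform import Rotation as R
    return R.from_quat([q[1],q[2],q[3],q[0]]).as_matrix()
def c2w(o,c):
    if 'world_to_cam' in c: return np.linalg.inv(c['world_to_cam'])
    T=np.eye(4); T[:3,:3]=rot(o['tcp_rot']); T[:3,3]=o['position']; return T@c['T_tool_cam']
def pt(o,c,u,v,z=None,plane=None):
    K=c['K']; T=c2w(o,c); r=np.array([(u-K[0,2])/K[0,0],(v-K[1,2])/K[1,1],1.])
    if plane is not None:
        d=T[:3,:3]@r; return T[:3,3]+d*(plane-T[2,3])/d[2]
    if z is None: z=c['z_map'][int(v),int(u)]
    return (T@np.append(r*z,1))[:3]
E
python3 - <<'E'
from h import *
np.set_printoptions(precision=4,suppress=True)
for n in ['scene','side','wrist']:
    o,c=snap(n,n+'0'); print(n,c2w(o,c))
print(o)
a=[cv2.imread('pics/%s0.png'%n) for n in ['scene','side']]
E
```

```text
scene [[-0.4945  0.6823 -0.5385  1.3413]
 [ 0.8692  0.3844 -0.3111  0.4279]
 [-0.0053 -0.6219 -0.7831  1.2219]
 [ 0.      0.      0.      1.    ]]
side [[ 0.9909 -0.0956  0.0943  0.4484]
 [-0.1342 -0.7328  0.6671 -0.848 ]
 [ 0.0053 -0.6737 -0.739   0.9694]
 [ 0.      0.      0.      1.    ]]
wrist [[ 0.2487  0.916   0.3147  0.081 ]
 [ 0.9686 -0.2341 -0.0842  0.6504]
 [-0.0035  0.3258 -0.9454  0.3725]
 [ 0.      0.      0.      1.    ]]
{'t': 0.1, 'qpos': array([-1.4168,  0.3838,  0.0438,  1.5994, -0.0179,  1.1612, -0.0499]), 'joint_vel': array([-0.0002, -0.0021,  0.0005, -0.0032, -0.0004,  0.0002, -0.0005]), 'joint_torque': array([  0.0026, -43.4724,   1.0293, -25.0452,   0.0109,   0.0054,
        -0.    ]), 'position': array([0.1617, 0.6287, 0.23  ]), 'tcp_rot': array([-0.0001,  0.1255,  0.9921, -0.0012]), 'contact_force': array([ 0.3844, -0.5995,  0.1907]), 'wrist_torque': array([-0.0092,  0.0136,  0.0758]), 'grasp_force': 0.0, 'grip_width': 0.08516776160943863}
```

View pics/scene0.png

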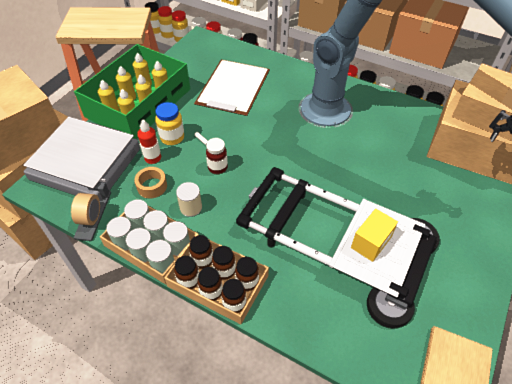

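View pics/side0.png

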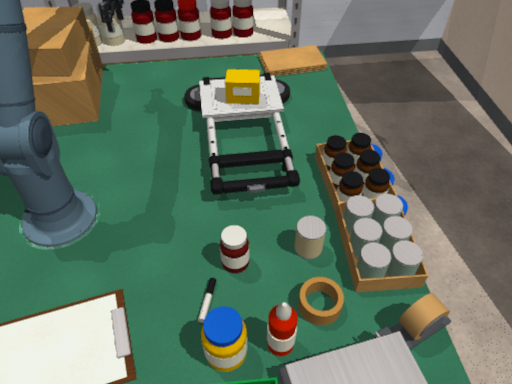

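View pics/wrist0.png

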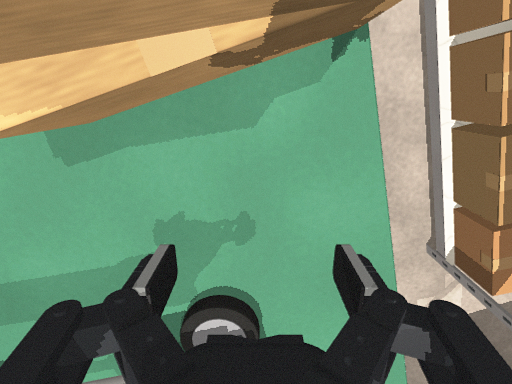

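The side view shows the truck with grip bar at about (255,184), grey button (257,188) and bridge (250,158). Jar is at (235,248), tin at (310,237). The scene view shows the bar at (262,196). Next I'll enlarge and measure.

Run:
```python
from h import *
np.set_printoptions(precision=4,suppress=True)
a=cv2.imread('pics/side0.png')[70:200,180:310]; b=cv2.imread('pics/scene0.png')[160:270,230:350]
a=cv2.resize(a,(400,400),interpolation=cv2.INTER_CUBIC); b=cv2.resize(b,(400,367),interpolation=cv2.INTER_CUBIC)
out=np.zeros((400,800,3),np.uint8); out[:,:400]=a; out[:367,400:]=b; cv2.imwrite('pics/crop1.png',out)
# height map points of the truck, side cam
o,c=load('side0')
v,u=np.mgrid[0:384,0:512]; z=c['z_map']; K=c['K']
P=np.stack([(u-K[0,2])/K[0,0]*z,(v-K[1,2])/K[1,1]*z,z],-1)@c2w(o,c)[:3,:3].T+c2w(o,c)[:3,3]
print(c['K'])
for uu in (225,240,257,270,285):
  print(uu,[(vv,P[vv,uu].round(3).tolist()) for vv in range(176,196,2)])
g=c['pixels'].max(-1)<60
for nm,(r0,r1) in {'bar':(172,194),'bridge':(148,168)}.items():
  m=np.zeros_like(g); m[r0:r1,205:300]=g[r0:r1,205:300]; m&=(P[...,2]>.05)&(z>0)
  q=P[m]; ctr,(w,h),ang=cv2.minAreaRect(q[:,:2].astype(np.float32)); print(nm,m.sum(),ctr,w,h,ang,q[:,2].max())
```

```text
[[437.0754   0.     257.8945]
 [  0.     437.0754 191.1391]
 [  0.       0.       1.    ]]
225 [(176, [0.48, 0.106, -0.002]), (178, [0.479, 0.093, 0.002]), (180, [0.478, 0.087, -0.001]), (182, [0.475, 0.003, 0.078]), (184, [0.475, 0.0, 0.073]), (186, [0.474, -0.011, 0.077]), (188, [0.473, -0.011, 0.069]), (190, [0.473, -0.012, 0.062]), (192, [0.472, -0.016, 0.058]), (194, [0.473, 0.029, -0.001])]
240 [(176, [0.526, 0.096, 0.001]), (178, [0.525, 0.088, 0.001]), (180, [0.518, 0.013, 0.07]), (182, [0.517, 0.001, 0.074]), (184, [0.516, -0.007, 0.075]), (186, [0.516, -0.01, 0.069]), (188, [0.515, -0.012, 0.064]), (190, [0.515, -0.013, 0.057]), (192, [0.518, 0.029, 0.002]), (194, [0.518, 0.023, -0.0])]
257 [(176, [0.578, 0.089, 0.001]), (178, [0.577, 0.082, -0.0]), (180, [0.566, 0.001, 0.076]), (182, [0.565, -0.006, 0.075]), (184, [0.564, -0.012, 0.074]), (186, [0.563, -0.016, 0.069]), (188, [0.562, -0.022, 0.068]), (190, [0.562, -0.027, 0.065]), (192, [0.562, -0.024, 0.053]), (194, [0.568, 0.015, 0.001])]
270 [(176, [0.618, 0.089, -0.004]), (178, [0.604, 0.006, 0.074]), (180, [0.603, -0.001, 0.074]), (182, [0.602, -0.008, 0.073]), (184, [0.6, -0.015, 0.072]), (186, [0.601, -0.016, 0.064]), (188, [0.601, -0.014, 0.054]), (190, [0.609, 0.028, -0.001]), (192, [0.607, 0.018, 0.001]), (194, [0.607, 0.013, -0.002])]
285 [(176, [0.647, 0.006, 0.076]), (178, [0.646, 0.001, 0.074]), (180, [0.645, -0.006, 0.072]), (182, [0.644, -0.013, 0.072]), (184, [0.644, -0.014, 0.064]), (186, [0.646, -0.009, 0.051]), (188, [0.655, 0.03, -0.001]), (190, [0.654, 0.024, -0.004]), (192, [0.652, 0.014, -0.001]), (194, [0.651, 0.005, 0.0])]
bar 1010 (0.5597008466720581, 0.003740493208169937) 0.061533741652965546 0.25444743037223816 85.45257568359375 0.08133349647913168
bridge 984 (0.5583701133728027, 0.09496517479419708) 0.07320668548345566 0.2524847984313965 88.44988250732422 0.08115298623106193
```

View pics/crop1.png

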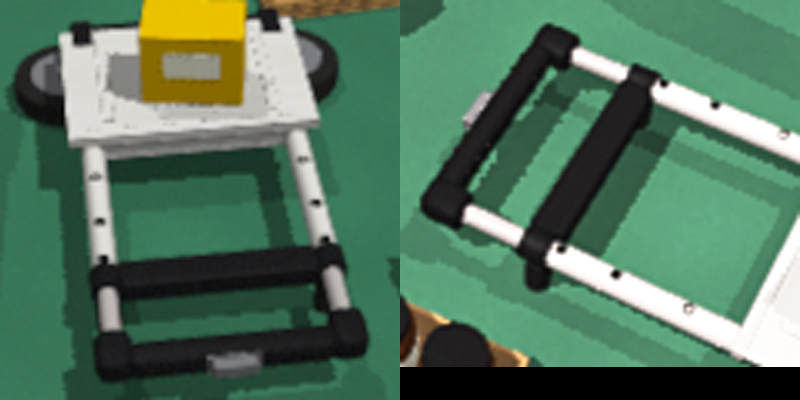

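The crop shows the holes clearly. In the left panel, the left tube has them at (95,177) with the pin, (99,221) and (103,259); the right tube at (303,159), (316,203) and (325,240). The button is at (236,362). The scene half (right panel) shows the same holes.

Run:
```python
from h import *
np.set_printoptions(precision=4,suppress=True)
S=[(95,177),(99,221),(103,259),(303,159),(316,203),(325,240)]
C=[(689,309),(616,274),(561,249),(783,134),(715,104),(664,84)]
o,c=load('side0'); A=np.array([pt(o,c,180+u/400*130-.35,70+v/400*130-.35,plane=.0725) for u,v in S])
o2,c2=load('scene0'); B=np.array([pt(o2,c2,230+(u-400)*.3-.35,160+v*.3-.35,plane=.0725) for u,v in C])
for X in (A,B):
  print(X[:,:2]); mid=(X[:3]+X[3:])/2
  print('mid',mid[:,:2],'spacing',np.linalg.norm(np.diff(X[:3],axis=0),axis=1),np.linalg.norm(np.diff(X[3:],axis=0),axis=1),'width',np.linalg.norm((X[3:]-X[:3])[:,:2],axis=1))
  d=X[3:]-X[:3]; d=d.sum(0); print('yaw across',np.degrees(np.arctan2(d[1],d[0])), 'yaw along',np.degrees(np.arctan2(*( (X[0]+X[3]-X[2]-X[5])[[1,0]]))))
# bar fit from both clouds: truck frame from holes
for o,c,nm in((o,c,'side'),(o2,c2,'scene')):
  v,u=np.mgrid[0:384,0:512]; z=c['z_map']; K=c['K'];T=c2w(o,c)
  P=np.stack([(u-K[0,2])/K[0,0]*z,(v-K[1,2])/K[1,1]*z,z],-1)@T[:3,:3].T+T[:3,3]
  g=(c['pixels'].max(-1)<75)&(z>0)&(P[...,2]>.068)&(P[...,2]<.085)
  bx=(P[...,0]>.42)&(P[...,0]<.7)
  for n2,lo,hi in(('bar',-.06,.04),('bridge',.04,.14)):
    q=P[g&bx&(P[...,1]>lo)&(P[...,1]<hi)][:,:2]; q=q.astype(np.float32)
    vx,vy,x0,y0=cv2.fitLine(q,cv2.DIST_HUBER,0,.001,.001).ravel()
    t=(q-[x0,y0])@[vx,vy]; nn=(q-[x0,y0])@[-vy,vx]
    print(nm,n2,len(q),'yaw',np.degrees(np.arctan(vy/vx)),(x0,y0),'t',np.percentile(t,[1,99]),'n',np.percentile(nn,[3,97]))
o,c=load('side0')
for nm,(u,v) in dict(jarlid=(234,234),tin=(311,226),button=(256,187),buttonmid=(257,190)).items(): print(nm,pt(o,c,u,v))
print(rot(o['tcp_rot']))
```

```text
[[0.4496 0.2559]
 [0.4493 0.1863]
 [0.4496 0.1297]
 [0.6693 0.2576]
 [0.6707 0.1857]
 [0.6699 0.1291]]
mid [[0.5594 0.2568]
 [0.56   0.186 ]
 [0.5598 0.1294]] spacing [0.0696 0.0566] [0.0719 0.0566] width [0.2197 0.2214 0.2203]
yaw across 0.03597399789538937 yaw along 90.14769591850926
[[0.6689 0.2577]
 [0.6682 0.1859]
 [0.669  0.1309]
 [0.4488 0.2562]
 [0.4472 0.1845]
 [0.4489 0.1306]]
mid [[0.5588 0.257 ]
 [0.5577 0.1852]
 [0.5589 0.1307]] spacing [0.0718 0.0551] [0.0717 0.054 ] width [0.2201 0.221  0.2201]
yaw across -179.72030614745628 yaw along 90.05077271858624
side bar 746 yaw -0.02668752 (np.float32(0.54389584), np.float32(-0.0019736758)) t [-0.1095  0.1396] n [-0.0124  0.0243]
side bridge 701 yaw 0.2775201 (np.float32(0.5570974), np.float32(0.10411252)) t [-0.119   0.1222] n [-0.0155  0.0185]
scene bar 562 yaw 0.3740409 (np.float32(0.54853415), np.float32(0.0064199385)) t [-0.1088  0.1369] n [-0.0152  0.0223]
scene bridge 641 yaw -0.011340657 (np.float32(0.56629956), np.float32(0.10985463)) t [-0.1219  0.1157] n [-0.0159  0.0164]
jarlid [ 0.4808 -0.2129  0.1207]
tin [ 0.6773 -0.1932  0.0939]
button [ 0.56   -0.0195  0.0698]
buttonmid [ 0.5619 -0.0266  0.0646]
[[-0.9685  0.2491 -0.0006]
 [ 0.2491  0.9685 -0.0026]
 [-0.0001 -0.0027 -1.    ]]
```

>>> {"api": "drive_tool", "payload": {
  "rows": [
    {"slide": [-0.541, -0.508, 0.0], "rotation": [0, 0, -14.5], "claw": 100},
    {"slide": [-0.541, -0.508, 0.0], "rotation": [0, 0, -14.5], "claw": 100},
    {"slide": [-0.541, -0.508, 0.0], "rotation": [0, 0, -14.5], "claw": 100},
    {"slide": [-0.541, -0.508, 0.0], "rotation": [0, 0, -14.5], "claw": 100},
    {"slide": [-0.541, -0.508, 0.0], "rotation": [0, 0, -14.5], "claw": 100},
    {"slide": [-0.541, -0.508, 0.0], "rotation": [0, 0, -14.5], "claw": 100},
    {"slide": [-0.541, -0.508, 0.0], "rotation": [0, 0, -14.5], "claw": 100},
    {"slide": [-0.541, -0.508, 0.0], "rotation": [0, 0, -14.5], "claw": 100}
  ]
}}

```text
t: 0.95
position: [0.3767, 0.2896, 0.2312]
tcp_rot: [-0.0, -0.001, 1.0, 0.0]
contact_force: [0.3, -0.4, 0.1]
grip_width: 0.0855
grasp_force: 0.0
```

>>> {"api": "drive_tool", "payload": {
  "rows": [
    {"slide": [-0.175, -0.275, 0.0], "rotation": [0, 0, 0], "claw": 100},
    {"slide": [-0.175, -0.275, 0.0], "rotation": [0, 0, 0], "claw": 100},
    {"slide": [-0.175, -0.275, 0.0], "rotation": [0, 0, 0], "claw": 100},
    {"slide": [-0.175, -0.275, 0.0], "rotation": [0, 0, 0], "claw": 100},
    {"slide": [-0.175, -0.275, 0.0], "rotation": [0, 0, 0], "claw": 100},
    {"slide": [-0.175, -0.275, 0.0], "rotation": [0, 0, 0], "claw": 100},
    {"slide": [-0.175, -0.275, 0.0], "rotation": [0, 0, 0], "claw": 100},
    {"slide": [-0.175, -0.275, 0.0], "rotation": [0, 0, 0], "claw": 85}
  ]
}}

```text
t: 1.75
position: [0.5529, 0.0108, 0.2314]
tcp_rot: [0.001, 0.004, 1.0, -0.002]
contact_force: [-0.5, 0.1, 0.6]
grip_width: 0.0735
grasp_force: 0.0
```

Run:
```python
from h import *
o,c=snap('wrist','wrist1'); print(o['position'],o['tcp_rot'],o['grip_width'],c['T_tool_cam'].round(3))
```

```text
[0.5529391  0.01080828 0.23143366] [ 6.74602765e-04  3.98115777e-03  9.99990531e-01 -1.62260069e-03] 0.07348173589298021 [[ 0.    -0.946 -0.325  0.083]
 [ 1.     0.001 -0.001  0.   ]
 [ 0.001 -0.325  0.946 -0.142]
 [ 0.     0.     0.     1.   ]]
```

View pics/wrist1.png

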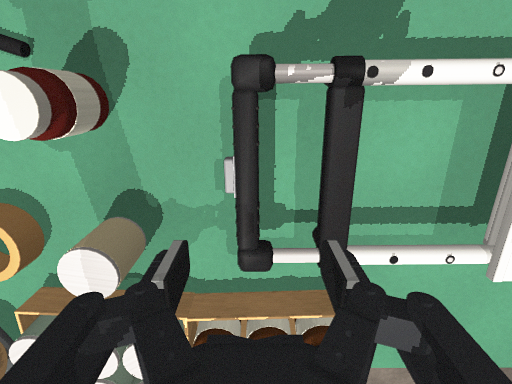

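The wrist view shows the bar at u≈236–258, the button face at u≈225 (v≈175), pin holes at (499,70) and (450,259), next holes at (428,71) and (393,259), and the bridge from u≈322 to 362.

Run:
```python
from h import *
np.set_printoptions(precision=4,suppress=True)
o,c=load('wrist1')
im=c['pixels']
for v in (120,140,160,200,220): # bar edges from profile
    g=im[v,215:290].astype(int).max(-1); print(v,215+np.where(g<70)[0][[0,-1]])
print('btn rows',[ (v,im[v,220:240].max(-1).tolist()) for v in (165,175,185)])
for nm,(u,v),z in [('barL',(235.5,120),.06),('barR',(257.5,120),.075),('barL',(237,210),.06),('barR',(259,210),.075),('btn',(225,175),.0685),('btn60',(225,175),.06),('bt0',(230,157),.0685),('bt1',(230,193),.0685),
 ('h1',(499,70),.0725),('h2',(428,71),.0725),('h3',(373,72),.0725),('g1',(450,259),.0725),('g2',(393,259),.0725)]: print(nm,pt(o,c,u,v,plane=z))
```

```text
120 [233 257]
140 [234 258]
160 [235 258]
200 [236 258]
220 [236 259]
btn rows [(165, [141, 147, 146, 128, 157, 182, 199, 201, 198, 198, 198, 198, 197, 201, 134, 53, 39, 37, 41, 48]), (175, [145, 144, 144, 147, 134, 173, 202, 201, 200, 201, 204, 201, 199, 181, 199, 93, 30, 42, 44, 47]), (185, [146, 146, 144, 144, 128, 158, 191, 204, 206, 200, 202, 202, 201, 182, 203, 103, 33, 38, 41, 47])]
barL [ 0.4964 -0.0103  0.06  ]
barR [0.4953 0.0139 0.075 ]
barL [ 0.6046 -0.0118  0.06  ]
barR [0.5983 0.0153 0.075 ]
btn [ 0.5572 -0.0237  0.0685]
btn60 [ 0.5596 -0.0247  0.06  ]
bt0 [ 0.5362 -0.0171  0.0685]
bt1 [ 0.5792 -0.0187  0.0685]
h1 [0.4485 0.2559 0.0725]
h2 [0.4489 0.1852 0.0725]
h3 [0.4494 0.1302 0.0725]
g1 [0.6679 0.2559 0.0725]
g2 [0.6675 0.1842 0.0725]
```

>>> {"api": "drive_tool", "payload": {
  "rows": [
    {"slide": [-0.005, -0.008, 0.04], "rotation": [0, 0, 0], "claw": 85},
    {"slide": [-0.005, -0.008, 0.08], "rotation": [0, 0, 0], "claw": 85},
    {"slide": [-0.005, -0.008, 0.11], "rotation": [0, 0, 0], "claw": 85},
    {"slide": [-0.005, -0.008, 0.11], "rotation": [0, 0, 0], "claw": 85},
    {"slide": [-0.005, -0.008, 0.11], "rotation": [0, 0, 0], "claw": 85}
  ]
}}

```text
t: 2.3
position: [0.5558, 0.0106, 0.1212]
tcp_rot: [-0.001, -0.002, 1.0, 0.0]
contact_force: [0.3, -0.7, 0.1]
grip_width: 0.0726
grasp_force: 0.0
```

>>> {"api": "drive_tool", "payload": {
  "rows": [
    {"slide": [-0.002, -0.0075, 0.0], "rotation": [0, 0, 0], "claw": 85},
    {"slide": [-0.002, -0.0075, 0.03], "rotation": [0, 0, 0], "claw": 85},
    {"slide": [-0.002, -0.0075, 0.06], "rotation": [0, 0, 0], "claw": 85},
    {"slide": [-0.002, -0.0075, 0.085], "rotation": [0, 0, 0], "claw": 85},
    {"slide": [-0.002, -0.0075, 0.085], "rotation": [0, 0, 0], "claw": 80},
    {"slide": [-0.002, -0.0075, 0.085], "rotation": [0, 0, 0], "claw": 60},
    {"slide": [-0.002, -0.0075, 0.085], "rotation": [0, 0, 0], "claw": 60},
    {"slide": [-0.002, -0.0075, 0.085], "rotation": [0, 0, 0], "claw": 60}
  ]
}}

```text
t: 3.1
position: [0.5604, 0.0001, 0.0384]
tcp_rot: [0.002, -0.0, 1.0, -0.0]
contact_force: [0.4, -2.4, 2.7]
grip_width: 0.0513
grasp_force: 1.1
```

>>> {"api": "drive_tool", "payload": {
  "rows": [
    {"slide": [0, 0.002, 0.0], "rotation": [0, 0, 0], "claw": 60},
    {"slide": [0, 0.002, 0.0], "rotation": [0, 0, 0], "claw": 60},
    {"slide": [0, 0.002, 0.0], "rotation": [0, 0, 0], "claw": 60}
  ]
}}

```text
t: 3.4
position: [0.5599, 0.0028, 0.0373]
tcp_rot: [0.002, -0.001, 1.0, -0.0]
contact_force: [0.3, -3.8, 2.1]
grip_width: 0.0515
grasp_force: 1.8
```

Run:
```python
from h import *
for i in range(3):
    o,c=snap('wrist','w2'); print(o['t'],o['position'],o['tcp_rot'].round(4),o['contact_force'],o['grip_width'],o['grasp_force'])
```

```text
3.4 [0.55992992 0.00281376 0.03725196] [ 1.5e-03 -6.0e-04  1.0e+00 -3.0e-04] [ 0.27766704 -3.8482387   2.1285662 ] 0.051473555062107997 1.7579608038067818
3.45 [0.55976636 0.00282981 0.03703926] [ 1.3e-03 -5.0e-04  1.0e+00 -3.0e-04] [ 1.11764457 -3.76540668  3.173919  ] 0.051496256114838775 1.818314976990223
3.5 [0.55966252 0.00287002 0.03691538] [ 1.2e-03 -6.0e-04  1.0e+00 -3.0e-04] [ 1.32773567 -3.98867971  1.80528884] 0.051053232729052954 1.8904276192188263
```

>>> {"api": "drive_tool", "payload": {
  "rows": [
    {"slide": [0, -0.001, 0.0], "rotation": [0, 0, 0], "claw": 54},
    {"slide": [0, -0.002, 0.0], "rotation": [0, 0, 0], "claw": 48},
    {"slide": [0, -0.002, 0.0], "rotation": [0, 0, 0], "claw": 45},
    {"slide": [0, -0.002, 0.0], "rotation": [0, 0, 0], "claw": 45}
  ]
}}

```text
t: 3.95
position: [0.5586, 0.0003, 0.0363]
tcp_rot: [0.0, -0.0, 1.0, -0.001]
contact_force: [1.3, -4.3, 3.2]
grip_width: 0.0386
grasp_force: 2.6
```

>>> {"api": "drive_tool", "payload": {
  "rows": [
    {"slide": [0, 0, 0.0], "rotation": [0, 0, 0], "claw": 41},
    {"slide": [0, -0.0005, 0.0], "rotation": [0, 0, 0], "claw": 38},
    {"slide": [0, -0.0005, 0.0], "rotation": [0, 0, 0], "claw": 38},
    {"slide": [0, -0.0005, 0.0], "rotation": [0, 0, 0], "claw": 38}
  ]
}}

```text
t: 4.35
position: [0.5584, 0.0017, 0.0363]
tcp_rot: [-0.0, -0.001, 1.0, 0.0]
contact_force: [-0.8, -3.1, 3.4]
grip_width: 0.0324
grasp_force: 3.9
```

>>> {"api": "drive_tool", "payload": {
  "rows": [
    {"slide": [0, -0.001, 0.0], "rotation": [0, 0, 0], "claw": 38},
    {"slide": [0, -0.002, 0.0], "rotation": [0, 0, 0], "claw": 38},
    {"slide": [0, -0.002, 0.0], "rotation": [0, 0, 0], "claw": 37}
  ]
}}

```text
t: 4.65
position: [0.5584, 0.0016, 0.0363]
tcp_rot: [-0.0, -0.001, 1.0, 0.002]
contact_force: [1.0, 3.1, 6.4]
grip_width: 0.0315
grasp_force: 6.4
```

>>> {"api": "drive_tool", "payload": {
  "rows": [
    {"slide": [0, -0.001, 0.0], "rotation": [0, 0, 0], "claw": 37},
    {"slide": [0, -0.002, 0.0], "rotation": [0, 0, 0], "claw": 37},
    {"slide": [0, -0.003, 0.0], "rotation": [0, 0, 0], "claw": 37}
  ]
}}

```text
t: 4.95
position: [0.5584, -0.0009, 0.0363]
tcp_rot: [-0.0, -0.002, 1.0, 0.002]
contact_force: [-0.6, 3.6, 4.6]
grip_width: 0.0318
grasp_force: 6.7
```

>>> {"api": "drive_tool", "payload": {
  "rows": [
    {"slide": [0, -0.002, 0.0], "rotation": [0, 0, 0], "claw": 37},
    {"slide": [0, -0.004, 0.0], "rotation": [0, 0, 0], "claw": 37},
    {"slide": [0, -0.006, 0.0], "rotation": [0, 0, 0], "claw": 37},
    {"slide": [0, -0.008, 0.0], "rotation": [0, 0, 0], "claw": 37},
    {"slide": [0, -0.01, 0.0], "rotation": [0, 0, 0], "claw": 37},
    {"slide": [0, -0.012, 0.0], "rotation": [0, 0, 0], "claw": 37},
    {"slide": [0, -0.012, 0.0], "rotation": [0, 0, 0], "claw": 37}
  ]
}}

```text
t: 5.65
position: [0.5584, -0.0136, 0.0363]
tcp_rot: [-0.0, -0.001, 1.0, 0.001]
contact_force: [0.1, 1.1, 5.6]
grip_width: 0.032
grasp_force: 6.3
```

>>> {"api": "drive_tool", "payload": {
  "rows": [
    {"slide": [0, 0, 0.0], "rotation": [0, 0, 0], "claw": 70},
    {"slide": [0, 0, 0.0], "rotation": [0, 0, 0], "claw": 70},
    {"slide": [0, 0, 0.0], "rotation": [0, 0, 0], "claw": 70},
    {"slide": [0, 0, 0.0], "rotation": [0, 0, 0], "claw": 70}
  ]
}}

```text
t: 6.05
position: [0.5579, -0.016, 0.0357]
tcp_rot: [-0.001, -0.001, 1.0, -0.0]
contact_force: [0.2, -0.1, -0.0]
grip_width: 0.0596
grasp_force: 0.0
```

Run:
```python
from h import *
o,c=snap('side','side2'); print(o['t'],o['position'],o['contact_force'],o['grip_width'],o['grasp_force'])
a=cv2.imread('pics/side2.png')[110:220,190:320]; b=cv2.imread('pics/side0.png')[110:220,190:320]
cv2.imwrite('pics/side2c.png',cv2.resize(a,None,fx=5,fy=5,interpolation=cv2.INTER_CUBIC))
```

```text
6.05 [ 0.55787123 -0.01603263  0.0357232 ] [ 0.18304942 -0.13453962 -0.04261394] 0.059577188199417916 0.0
```

View pics/side2c.png

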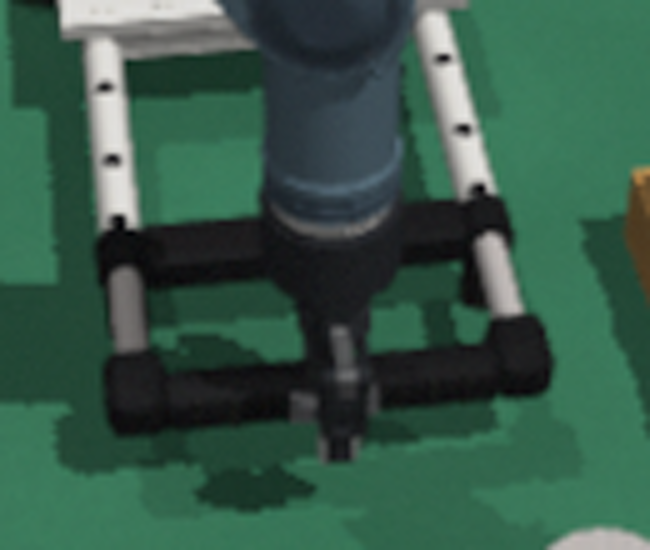

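The side view shows the first pin holes now dark, so the pins are off the stop. The button is still in and both fingers are clear of it, with the bar at (330,385) in the crop. I'll draw on with the inner finger only.

>>> {"api": "drive_tool", "payload": {
  "rows": [
    {"slide": [0, -0.003, 0.0], "rotation": [0, 0, 0], "claw": 70},
    {"slide": [0, -0.006, 0.0], "rotation": [0, 0, 0], "claw": 70},
    {"slide": [0, -0.009, 0.0], "rotation": [0, 0, 0], "claw": 70},
    {"slide": [0, -0.011, 0.0], "rotation": [0, 0, 0], "claw": 70},
    {"slide": [0, -0.013, 0.0], "rotation": [0, 0, 0], "claw": 70},
    {"slide": [0, -0.015, 0.0], "rotation": [0, 0, 0], "claw": 70},
    {"slide": [0, -0.017, 0.0], "rotation": [0, 0, 0], "claw": 70},
    {"slide": [0, -0.019, 0.0], "rotation": [0, 0, 0], "claw": 70}
  ]
}}

```text
t: 6.9
position: [0.5586, -0.0313, 0.0362]
tcp_rot: [-0.0, -0.002, 1.0, 0.002]
contact_force: [-0.2, 5.3, 0.6]
grip_width: 0.0597
grasp_force: 3.0
```

>>> {"api": "drive_tool", "payload": {
  "rows": [
    {"slide": [0, -0.002, 0.0], "rotation": [0, 0, 0], "claw": 70},
    {"slide": [0, -0.004, 0.0], "rotation": [0, 0, 0], "claw": 70},
    {"slide": [0, -0.006, 0.0], "rotation": [0, 0, 0], "claw": 70},
    {"slide": [0, -0.008, 0.0], "rotation": [0, 0, 0], "claw": 70},
    {"slide": [0, -0.01, 0.0], "rotation": [0, 0, 0], "claw": 70},
    {"slide": [0, -0.012, 0.0], "rotation": [0, 0, 0], "claw": 70},
    {"slide": [0, -0.014, 0.0], "rotation": [0, 0, 0], "claw": 70},
    {"slide": [0, -0.016, 0.0], "rotation": [0, 0, 0], "claw": 70}
  ]
}}

```text
t: 7.7
position: [0.5587, -0.0473, 0.0362]
tcp_rot: [-0.0, -0.002, 1.0, 0.002]
contact_force: [0.7, 5.1, 0.5]
grip_width: 0.06
grasp_force: 3.0
```

>>> {"api": "drive_tool", "payload": {
  "rows": [
    {"slide": [0, -0.002, 0.0], "rotation": [0, 0, 0], "claw": 70},
    {"slide": [0, -0.004, 0.0], "rotation": [0, 0, 0], "claw": 70},
    {"slide": [0, -0.006, 0.0], "rotation": [0, 0, 0], "claw": 70},
    {"slide": [0, -0.008, 0.0], "rotation": [0, 0, 0], "claw": 70},
    {"slide": [0, -0.01, 0.0], "rotation": [0, 0, 0], "claw": 70},
    {"slide": [0, -0.012, 0.0], "rotation": [0, 0, 0], "claw": 70},
    {"slide": [0, -0.014, 0.0], "rotation": [0, 0, 0], "claw": 70}
  ]
}}

```text
t: 8.4
position: [0.5587, -0.0613, 0.0362]
tcp_rot: [-0.0, -0.002, 1.0, 0.002]
contact_force: [-0.2, 6.1, 0.9]
grip_width: 0.0596
grasp_force: 3.0
```

>>> {"api": "drive_tool", "payload": {
  "rows": [
    {"slide": [0, -0.0015, 0.0], "rotation": [0, 0, 0], "claw": 70},
    {"slide": [0, -0.003, 0.0], "rotation": [0, 0, 0], "claw": 70},
    {"slide": [0, -0.0045, 0.0], "rotation": [0, 0, 0], "claw": 70},
    {"slide": [0, -0.006, 0.0], "rotation": [0, 0, 0], "claw": 70}
  ]
}}

```text
t: 8.8
position: [0.5587, -0.0672, 0.0361]
tcp_rot: [-0.0, -0.002, 1.0, 0.002]
contact_force: [-0.3, 5.5, 0.6]
grip_width: 0.0598
grasp_force: 3.0
```

>>> {"api": "drive_tool", "payload": {
  "rows": [
    {"slide": [0, -0.001, 0.0], "rotation": [0, 0, 0], "claw": 70},
    {"slide": [0, -0.002, 0.0], "rotation": [0, 0, 0], "claw": 70},
    {"slide": [0, -0.003, 0.0], "rotation": [0, 0, 0], "claw": 70},
    {"slide": [0, -0.004, 0.0], "rotation": [0, 0, 0], "claw": 70}
  ]
}}

```text
t: 9.2
position: [0.5587, -0.0712, 0.0362]
tcp_rot: [-0.001, -0.002, 1.0, 0.002]
contact_force: [-0.3, 6.1, 0.9]
grip_width: 0.0601
grasp_force: 3.0
```

>>> {"api": "drive_tool", "payload": {
  "rows": [
    {"slide": [0, -0.001, 0.0], "rotation": [0, 0, 0], "claw": 70},
    {"slide": [0, -0.002, 0.0], "rotation": [0, 0, 0], "claw": 70},
    {"slide": [0, -0.003, 0.0], "rotation": [0, 0, 0], "claw": 70},
    {"slide": [0, -0.004, 0.0], "rotation": [0, 0, 0], "claw": 70}
  ]
}}

```text
t: 9.6
position: [0.5587, -0.0752, 0.0362]
tcp_rot: [-0.001, -0.002, 1.0, 0.002]
contact_force: [-0.6, 6.1, 0.9]
grip_width: 0.0597
grasp_force: 3.0
```

>>> {"api": "drive_tool", "payload": {
  "rows": [
    {"slide": [0, -0.001, 0.0], "rotation": [0, 0, 0], "claw": 70},
    {"slide": [0, -0.002, 0.0], "rotation": [0, 0, 0], "claw": 70},
    {"slide": [0, -0.003, 0.0], "rotation": [0, 0, 0], "claw": 70}
  ]
}}

```text
t: 9.9
position: [0.5587, -0.0782, 0.0362]
tcp_rot: [-0.001, -0.002, 1.0, 0.002]
contact_force: [-0.6, 5.4, 1.3]
grip_width: 0.0597
grasp_force: 3.0
```

Handle is at about 0.066, so smaller steps from here.

>>> {"api": "drive_tool", "payload": {
  "rows": [
    {"slide": [0, -0.0007, 0.0], "rotation": [0, 0, 0], "claw": 70},
    {"slide": [0, -0.0014, 0.0], "rotation": [0, 0, 0], "claw": 70},
    {"slide": [0, -0.002, 0.0], "rotation": [0, 0, 0], "claw": 70}
  ]
}}

```text
t: 10.2
position: [0.5587, -0.0802, 0.0362]
tcp_rot: [-0.001, -0.002, 1.0, 0.002]
contact_force: [0.6, 6.8, 1.9]
grip_width: 0.0598
grasp_force: 3.0
```

>>> {"api": "drive_tool", "payload": {
  "rows": [
    {"slide": [0, -0.0005, 0.0], "rotation": [0, 0, 0], "claw": 70},
    {"slide": [0, -0.001, 0.0], "rotation": [0, 0, 0], "claw": 70},
    {"slide": [0, -0.0015, 0.0], "rotation": [0, 0, 0], "claw": 70}
  ]
}}

```text
t: 10.5
position: [0.5587, -0.0817, 0.0362]
tcp_rot: [-0.001, -0.002, 1.0, 0.002]
contact_force: [-0.9, 6.3, 1.5]
grip_width: 0.0594
grasp_force: 3.0
```

>>> {"api": "drive_tool", "payload": {
  "rows": [
    {"slide": [0, -0.0005, 0.0], "rotation": [0, 0, 0], "claw": 70},
    {"slide": [0, -0.001, 0.0], "rotation": [0, 0, 0], "claw": 70},
    {"slide": [0, -0.0015, 0.0], "rotation": [0, 0, 0], "claw": 70}
  ]
}}

```text
t: 10.8
position: [0.5587, -0.0832, 0.0362]
tcp_rot: [-0.001, -0.002, 1.0, 0.002]
contact_force: [0.2, 5.0, 0.7]
grip_width: 0.0597
grasp_force: 3.0
```

>>> {"api": "drive_tool", "payload": {
  "rows": [
    {"slide": [0, -0.0005, 0.0], "rotation": [0, 0, 0], "claw": 70},
    {"slide": [0, -0.001, 0.0], "rotation": [0, 0, 0], "claw": 70},
    {"slide": [0, -0.0015, 0.0], "rotation": [0, 0, 0], "claw": 70}
  ]
}}

```text
t: 11.1
position: [0.5587, -0.0847, 0.0362]
tcp_rot: [-0.001, -0.002, 1.0, 0.002]
contact_force: [-0.6, 6.1, 1.1]
grip_width: 0.0598
grasp_force: 2.9
```

>>> {"api": "drive_tool", "payload": {
  "rows": [
    {"slide": [0, -0.0005, 0.0], "rotation": [0, 0, 0], "claw": 70},
    {"slide": [0, -0.001, 0.0], "rotation": [0, 0, 0], "claw": 70}
  ]
}}

```text
t: 11.3
position: [0.5587, -0.0878, 0.0362]
tcp_rot: [-0.0, -0.001, 1.0, 0.001]
contact_force: [0.8, 6.2, 1.2]
grip_width: 0.0598
grasp_force: 3.0
```

Run:
```python
from h import *
o,c=snap('side','side3'); print(o['t'],o['position'],o['contact_force'],o['grip_width'],o['grasp_force'])
o,c=snap('scene','scene3'); print(o['t'],o['position'],o['contact_force'],o['grip_width'],o['grasp_force'])
a=cv2.imread('pics/side3.png')[100:230,180:310]; b=cv2.imread('pics/scene3.png')[150:270,210:350]
out=np.zeros((400,800,3),np.uint8); out[:,:400]=cv2.resize(a,(400,400),interpolation=cv2.INTER_CUBIC); out[:343,400:]=cv2.resize(b,(400,343),interpolation=cv2.INTER_CUBIC)
cv2.imwrite('pics/crop3.png',out)
```

```text
11.3 [ 0.55866462 -0.08781292  0.03622876] [0.83811673 6.23412692 1.23180395] 0.05976737406859165 3.0064628273248672
11.35 [ 0.55867117 -0.08773177  0.03621242] [-1.04875292  5.22078964  1.32769477] 0.059630563149884595 2.71534726023674
```

View pics/crop3.png

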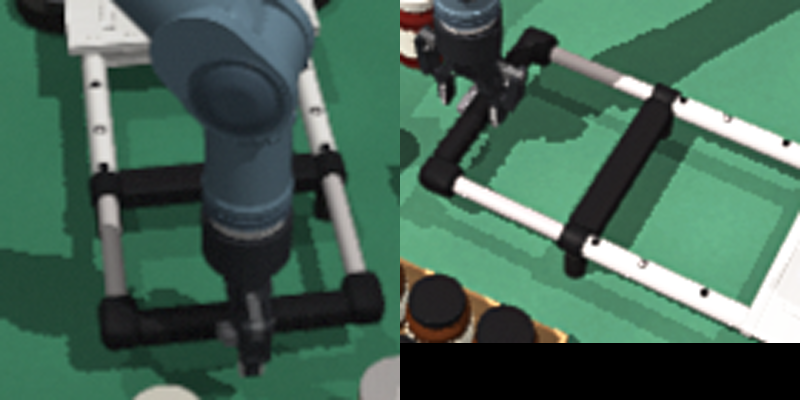

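Pins show light in the middle holes: left panel (99,129) and (316,110), right panel (643,263) and (728,118). I'll back off and check the button.

>>> {"api": "drive_tool", "payload": {
  "rows": [
    {"slide": [0, 0.003, 0.0], "rotation": [0, 0, 0], "claw": 72},
    {"slide": [0, 0.006, 0.0], "rotation": [0, 0, 0], "claw": 76},
    {"slide": [0, 0.009, 0.0], "rotation": [0, 0, 0], "claw": 80},
    {"slide": [0, 0.01, 0.0], "rotation": [0, 0, 0], "claw": 80},
    {"slide": [0, 0.01, 0.0], "rotation": [0, 0, 0], "claw": 80}
  ]
}}

```text
t: 11.9
position: [0.5586, -0.0797, 0.0362]
tcp_rot: [0.0, -0.001, 1.0, -0.0]
contact_force: [-0.0, -0.2, 0.0]
grip_width: 0.0683
grasp_force: 0.0
```

>>> {"api": "drive_tool", "payload": {
  "rows": [
    {"slide": [0, 0, -0.03], "rotation": [0, 0, 0], "claw": 80},
    {"slide": [0, 0, -0.07], "rotation": [0, 0, 0], "claw": 80},
    {"slide": [0, 0, -0.12], "rotation": [0, 0, 0], "claw": 80},
    {"slide": [0, 0, -0.17], "rotation": [0, 0, 0], "claw": 80},
    {"slide": [0, 0, -0.2], "rotation": [0, 0, 0], "claw": 80},
    {"slide": [0, 0, -0.2], "rotation": [0, 0, 0], "claw": 80},
    {"slide": [0, 0, -0.2], "rotation": [0, 0, 0], "claw": 80},
    {"slide": [0, 0, -0.2], "rotation": [0, 0, 0], "claw": 80}
  ]
}}

```text
t: 12.7
position: [0.5572, -0.0794, 0.2345]
tcp_rot: [-0.002, -0.001, 1.0, -0.0]
contact_force: [-0.5, -0.7, -0.9]
grip_width: 0.0683
grasp_force: 0.0
```

Run:
```python
from h import *
o,c=snap('wrist','wrist4'); print(o['t'],o['position'],o['contact_force'],o['grip_width'],o['tcp_rot'])
```

```text
12.7 [ 0.55724082 -0.07944514  0.2345288 ] [-0.54670354 -0.66470677 -0.86248623] 0.06830802505565803 [-1.67154763e-03 -6.04693731e-04  9.99998420e-01 -3.67198246e-06]
```

View pics/wrist4.png

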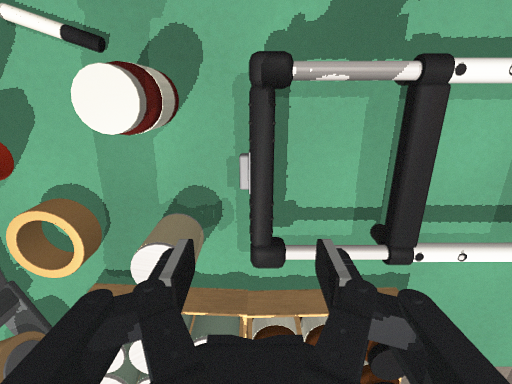

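The button (240–251, 170) sticks out visibly and the pins show in the middle hole. A quick check of how far it protrudes and where the handle stands:

Run:
```python
from h import *
np.set_printoptions(precision=4,suppress=True)
for f,(u0,u1) in (('wrist1',(215,265)),('wrist4',(230,280))):
    o,c=load(f); m=c['pixels'][165:180].astype(float).max(-1).mean(0)[u0:u1]; a=c['pixels'][130:145].astype(float).max(-1).mean(0)[u0:u1]
    d=c['pixels'].astype(int); sat=(d.max(-1)-d.min(-1))[165:180].mean(0)[u0:u1]
    f0=u0+np.where(sat<50)[0][0]; e=u0+np.where(a<70)[0]; e2=u0+np.where(m<70)[0]
    print(f,'button',f0,'bar',e[0],e[-1],e2[0],pt(o,c,f0,172,plane=.0685),pt(o,c,e2[0],172,plane=.07),pt(o,c,e[-1],137,plane=.075))
o,c=load('wrist4'); print('pin hole',pt(o,c,462,256,plane=.0725))
```

```text
wrist1 button 224 bar 234 258 236 [ 0.5536 -0.0247  0.0685] [ 0.5533 -0.0108  0.07  ] [0.5131 0.0144 0.075 ]
wrist4 button 239 bar 250 274 251 [ 0.5582 -0.0974  0.0685] [ 0.5578 -0.0835  0.07  ] [ 0.5171 -0.0583  0.075 ]
pin hole [0.667  0.1842 0.0725]
```

The button stands out as far as at the start (13.9 mm in both images), and the handle is drawn about 72 mm, with the pins in the next hole. Nothing is being touched.

```bash
python3 -c "
from workcell import hand_in
print(hand_in())"
```

```text
the job is handed in; nothing more can be done
None
```

The job is handed in: the handle is drawn out about 72 mm and locked at the next stop, the button has sprung fully out, the gripper is clear of everything, and no bystander was touched. The pull never read above about 7 N, and the run took under 13 s of the allowed 38 s.

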